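Lock the slide carriage of a microscope stage with its ball-lock pin

ROBOT

A 6-joint arm with a two-finger parallel gripper is mounted at the origin on the work surface. World frame = base frame: x ahead of the robot, y to its left, z up, the work surface at z = 0. Lengths are in m, angles in rad, forces in N, time in s.
With the tool pointing down it reaches from about 0.35 to 0.925 m from the base axis. Payload 6.4 kg.
Tool frame: the origin (TCP) lies between the finger pads; the fingertips stand 8 mm ahead of it and the grasp point (between the pads) lies 11 mm behind it; z points along the fingers, y is the line along which they close (so a half turn about z gives the same grasp; the last joint's range is limited). The gripper opens to 85 mm and grips with 20 to 120 N. Pads are 22 mm wide; open, the fingers measure 114 mm over their backs; the gripper's body (76 mm by 85 mm) begins 54 mm behind the grasp point. The pads swing forward as they close: fully open they stand 13 mm farther back than shut.
Start: joints at [-1.441, 0.245, 1.558, -0, 1.339, -0.174], TCP at [0.194, -0.62, 0.239] pointing down, gripper open.
Joint ranges: [-3.13, 3.13], [-1.02, 2.26], [0.13, 2.54], [-0.95, 4.09], [0.21, 2.88], [-2.74, 2.74]. Speed limits (rad/s): [2.57, 2.57, 3.14, 3.14, 3.14, 3.14].

INTERFACE

Orientations are given as [roll, pitch, yaw] about the fixed x, y, z axes, in that order (R = Rz(yaw) Ry(pitch) Rx(roll)).
In Python, from plant import r gives the robot as it stands. The module is installed in compiled form; this text tells all that it offers.
- The arm moves only by the tool jog_arm, never from a script. Its argument "steps" is a list of rows, each an object with "xyz": the shift along the world's x, y, z in m, a list of three; "delta_rot": the turn, a rotation vector about the world's x, y, z in degrees, a list of three; "gripper": the closure, from 0 (fully open) to 1 (shut). In form: [{"xyz": [dx, dy, dz], "delta_rot": [wx, wy, wz], "gripper": gripper}, ...]. A call has 1 to 8 rows; each row is the pose to reach, as a shift and turn from the pose commanded when the call began; what a row does not reach only later rows make up. A row lasts 1/8 s, in which the tool goes at most 62.5 mm and 10.7 degrees, less where a joint would pass 70% of its speed; a pose out of reach is approached as far as the arm can. A call with a gripper value outside its range is refused whole. The fingers move at their own pace and stop on an object; "squeeze" is the grip in N (left out, the last holds). Time passes only in rows, so rows that repeat a pose let the fingers close. It gives the time, the measured TCP pose, the force, the opening and the grip force at its end, in the units of the state.
- r.observe(): the state, without advancing time (a new reading comes with each control period).
- r.camera(name): name is "scene" or "top" or "wrist"; returns a dict with "frame" (400x640x3 uint8, red, green, blue), "z_map" (400x640 float32, m along the optical axis (not along the pixel's ray), 0 where there is no reading), "intrinsics" (3x3 intrinsics, pixels), "world_from_camera" (4x4, takes a point from camera to world coordinates); the wrist camera has in their place "tool_from_camera" (4x4, takes a point from camera to tool coordinates, whose origin is the TCP and whose axes are the flange's). Camera axes: x right, y down, z forward; pixel columns grow to the right and rows downward; lengths in m; the calibration is good to about 2 mm. A picture is of the moment at which its call begins: read the wrist's pose just before it.
- r.sign_off(): hands the job in; it is judged then, once.
The state is a dict: "time_s": time; "joints": joint angles; "qd": joint speeds; "joint_efforts": joint torques, N m; "tool_pos": TCP position; "eef_rot": TCP orientation; "wrist_force": force on the tool from outside, world axes, zero at the start; "wrist_torque": the same for the moment, N m; "gripper_width": finger opening in m; "grip_force": force on a finger pad.
Only numpy, scipy, OpenCV 4.12 (cv2) and the standard library are available. Lean on these libraries where they do the work, as an engineer would, in place of code of your own. Each camera call takes 0.05 s, during which the arm holds its last target. There are 200 camera calls.

TASK

Push the slide carriage of the microscope stage fully home against its stop so that the lock holes line up, then take the ball-lock pin from its stand, hold its red thumb button in while you push the pin gently all the way down through both holes, and let go so that it locks there. Pushes of about 10 to 15 N are enough: do not press the carriage into its stop with more than 25 N or force the pin, and leave the other things on the bench where they are.

Things in the scene. Friction and masses are not known exactly. Their poses are not given: they have to be found in the camera images.
- stage: Slide stage, fixed. Black base plate 260 (x) x 120 (y) x 6 mm; origin: centre of its underside, z up, x along the rails. On it an aluminium head (rails, lock plate, stop) is clamped anywhere within 12 mm to either side along x; its place is NOT measured. On the rails slides the carriage: grey tray of glass slides (top 25 mm above bench), blue push tab at -x, blue lug at +x.
- stage_tab (a point): Point on the base at x = -50 mm, 65 mm above the bench: the centre of the push tab's top edge if the head were in mid place and the carriage home; really shifted with the head and towards -x by the joint value. Tab 10 mm thick (x), 40 mm wide (y), free on both sides down to 26 mm above the bench. Tab centre to lug-hole centre: 125 mm along x.
- stage_hole (a point): Point on the base at x = 75 mm, 49 mm above the bench: centre of the lug hole's mouth if the head were in mid place and the carriage home; shifted like the tab. Lug 44 x 44 x 8 mm, the highest part there; under it the lock plate from 40 to 30 mm above the bench. Both holes 14 mm wide, in line only with the carriage home. A spring plunger resists the last 7 mm with 2 to 7 N.
- carriage (a joint): Slide of the carriage along the stage's x, in m: 0 = home against the stop, growing as it moves to -x (at most 0.045). It slides with about 2 N of friction and stays where left; the stop is hard rubber that gives 1 mm per 10 N.
- pin: Ball-lock pin, about 100 g, upright in its stand. Origin: on its axis, underside of its steel flange, z up. Flange 32 mm across, 4 mm thick. Above it a yellow grip 22 (x) x 24 (y) x 40 mm, from 4 to 44 mm. Below it a 12 mm shank, 37 mm long, blunt tip 10 mm across. Home, the flange lies on the lug (origin 49 mm above the bench); once let go the plunger lifts it about 2 mm, on to its lock balls.
- pin_button_c (a point): Centre of the outer face of the red thumb button: 16 mm across, on the grip's +y face, 20 mm above the flange's underside, standing out 5 mm. Pinching the grip along the pin's y presses it in flush; fully in takes about 8 N. It springs out when let go.
- pin_tip (a point): Centre of the pin's tip, 37 mm below the flange's underside. Two lock balls on the pin's +x and -x sides, 12 to 16 mm above the tip: button out, they stand out to 21 mm across and cannot pass the 14 mm holes; button fully in, they lie within the shank. Home, they are 2 mm below the lock plate.
- pin_button (a joint): Thumb button travel in m: 0 = out, 0.005 = fully in.
- pin_ball (a joint): One lock ball (the other moves alike): 0 = out (locking), 0.005 = drawn in.
- pin_stand: White round pin stand fixed to the bench, 45 mm high, 44 mm across, foot 68 mm across and 6 mm high; origin on the bench on its axis. The pin hangs by its flange in its 25 mm hole.
- dropper: White dropper bottle, 48 mm across, 110 mm high, standing in a glass dish; origin at the centre of its underside.
- oil: Amber bottle, 32 mm across, 65 mm high; origin at the centre of its underside.
- slide_box: Blue slide box 87 x 102 x 35 mm; origin at the centre of its underside.
- plain_pin: Plain steel pin without button standing on its head, 28 mm across, 47 mm high; origin at the centre of its underside. Not wanted here.
- cover_box: Small clear box with orange lid, 36 x 36 x 20 mm; origin at the centre of its underside.
- petri: Closed glass dish 92 mm across, 17 mm high; origin at the centre of its underside.
- slide_tray: Green open tray 100 x 200 x 15 mm; origin at the centre of its underside.
Not all that is in view belongs to the job. What is shaped like the pin but purple is not meant.

How it is judged:
By the outcome, as a careful person would: the job done as asked, in the order asked, and still so for the second after the job is handed in, with the robot touching nothing.
It also fails if it takes over 51 s, if anything falls off the work surface, if the arm or the gripper's body presses on something with over 40 N, if the wrist force passes 120 N, or if a joint passes its speed limit or range.

## Working session

There is one attempt and no reset: what is moved stays moved. The work goes in short steps, Python scripts to look and compute and a tool call to move; the robot and the scene stay as the last step left them, time stands still between calls to the robot, and variables do not carry over. Pictures are saved under pics/ and viewed, at most 13 in all, crops included, and the job is handed in when it is done.

Besides the shell and the picture viewer there is one more tool, called after "Emit:" in YAML: its name, and indented under it one key for each argument. jog_arm: Moves the arm, as the interface text tells. Its arguments: {"type":"object","properties":{"steps":{"type":"array","items":{"type":"object","properties":{"xyz":{"type":"array","items":{"type":"number"}},"delta_rot":{"type":"array","items":{"type":"number"}},"gripper":{"type":"number"}}}},"squeeze":{"type":"number"}},"required":["steps"]}

```bash
mkdir -p pics
cat > h.py <<'E'
import numpy as np, cv2
from plant import r
def cloud(n):
    s=r.observe(); c=r.camera(n); z=c["z_map"]; K=c["intrinsics"]
    v,u=np.mgrid[:z.shape[0],:z.shape[1]]
    P=np.stack([(u-K[0,2])*z/K[0,0],(v-K[1,2])*z/K[1,1],z],-1)
    if "world_from_camera" in c: T=c["world_from_camera"]
    else:
        from scipy.spatial.transform import Rotation as R
        W=np.eye(4); W[:3,:3]=R.from_euler("xyz",s["eef_rot"]).as_matrix(); W[:3,3]=s["tool_pos"]; T=W@c["tool_from_camera"]
    P=P@T[:3,:3].T+T[:3,3]; P[z==0]=np.nan
    return c["frame"],P,s
def save(n,f): cv2.imwrite("pics/"+n+".png",cv2.cvtColor(f,cv2.COLOR_RGB2BGR))
E
python3 - <<'E'
from h import *
for n in("top","scene"):
    f,P,s=cloud(n); save(n,f); np.savez(n,f=f,P=P)
print(s)
E
```

```text
{'time_s': 0.05, 'joints': array([-1.44109694e+00,  2.45764478e-01,  1.55900957e+00, -3.12053598e-05,
        1.33868295e+00, -1.74061114e-01]), 'qd': array([ 1.37544024e-04, -1.56734410e-04, -1.70637671e-03, -2.29782342e-05,
        6.83445438e-04,  1.17061165e-03]), 'joint_efforts': array([-5.73189736e-04, -4.31003201e+01, -3.27423298e+01, -1.14543373e-04,
        2.88511743e-03,  5.36004606e-06]), 'tool_pos': array([ 0.19437411, -0.61969569,  0.23821441]), 'eef_rot': array([-3.13975123e+00, -2.92975712e-04,  3.03767438e-01]), 'wrist_force': array([ 0.32300148,  0.14609222, -0.73974527]), 'wrist_torque': array([-0.02571355,  0.01032295,  0.04217741]), 'grip_force': 0.0, 'gripper_width': 0.08562302645609912}
```

View pics/top.png

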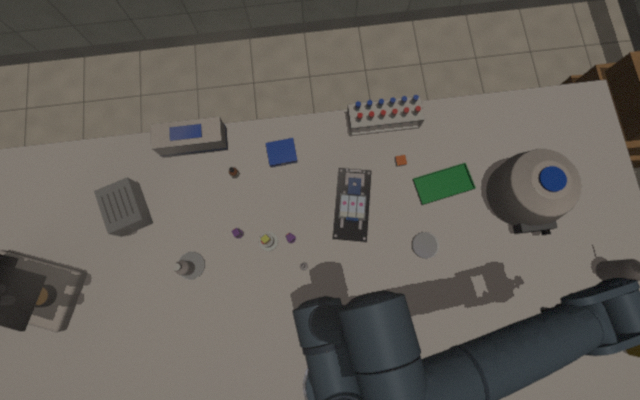

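View pics/scene.png

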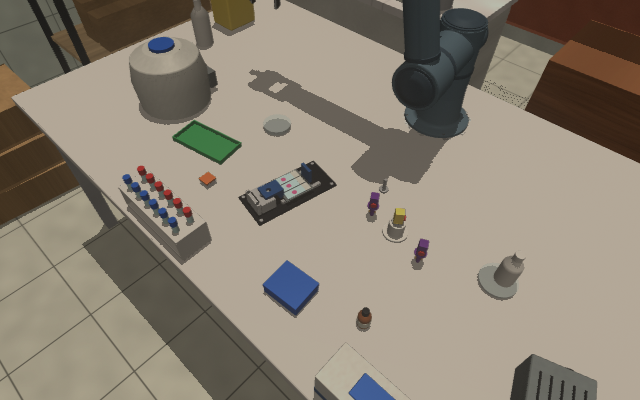

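Top view: the yellow-gripped pin in its white stand is at (267,240). The purple lookalikes are at (237,233) and (291,238), and the plain steel pin is at (304,266). Only (267,240) has a yellow grip and a stand, so that is the pin. The stage is at (352,204). I'll confirm this in an enlarged crop and measure.

Run:
```python
from h import *
d=np.load("top.npz"); f,P=d["f"],d["P"]; s=np.load("scene.npz"); g=s["f"]
a=cv2.resize(f[150:280,220:400],None,fx=4,fy=4,interpolation=cv2.INTER_CUBIC)[:, :720]
b=cv2.resize(g[155:275,230:450],None,fx=3.27,fy=3.27)
save("crop1",cv2.resize(a,(415,300)) if 0 else a)
save("crop2",b)
hsv=cv2.cvtColor(f,cv2.COLOR_RGB2HSV)
for n,(u0,u1,v0,v1) in dict(stage=(325,380,160,250),pin=(255,280,228,252),purpL=(228,246,224,243),purpR=(284,298,230,245),plain=(298,310,260,272)).items():
    Q=P[v0:v1,u0:u1]; h=hsv[v0:v1,u0:u1]
    zz=Q[...,2]; print(n,"zmax",np.nanmax(zz), "high mean",np.nanmedian(Q[zz>0.03],0), (zz>0.03).sum())
    if n=="stage":
        m=(h[...,2]<70)&(zz<0.02); q=(np.argwhere(m)[:,::-1]).astype(np.float32)
        X=Q[m][:,:2].astype(np.float32); print(cv2.minAreaRect(X))
        bl=(h[...,0]>105)&(h[...,0]<130)&(h[...,1]>120)&(h[...,2]>50)
        k,l,st,ce=cv2.connectedComponentsWithStats(bl.astype(np.uint8))
        for i in range(1,k):
            if st[i,4]>3: print("blue",ce[i]+[u0,v0],st[i,4],np.nanmedian(Q[l==i],0))
    if n=="pin":
        m=(h[...,0]>18)&(h[...,0]<35)&(h[...,1]>110); print("yellow",np.nanmean(Q[m],0),m.sum(), cv2.minAreaRect(Q[m][:,:2].astype(np.float32)))
        m=((h[...,0]<8)|(h[...,0]>172))&(h[...,1]>120); print("red",np.nanmean(Q[m],0),m.sum())
```

```text
stage zmax 0.07339819757613619 high mean [ 0.6513384  -0.13275736  0.04738744] 509
((0.5844288468360901, -0.12426449358463287), (0.11692776530981064, 0.25370529294013977), 77.5722427368164)
pin zmax 0.09288357457661944 high mean [0.48624337 0.18047918 0.05601418] 136
yellow [0.48943011 0.18221147 0.08862702] 35 ((0.48860305547714233, 0.18303252756595612), (0.01707911118865013, 0.020440075546503067), 38.140777587890625)
red [nan nan nan] 0
purpL zmax 0.08775931856588648 high mean [0.52111127 0.27552947 0.07878091] 89
purpR zmax 0.08766097026833486 high mean [0.48304598 0.10125002 0.0786002 ] 80
plain zmax 0.050161889848903574 high mean [0.38910647 0.07032233 0.04702353] 7<stdin>:20: RuntimeWarning: Mean of empty slice
```

View pics/crop1.png

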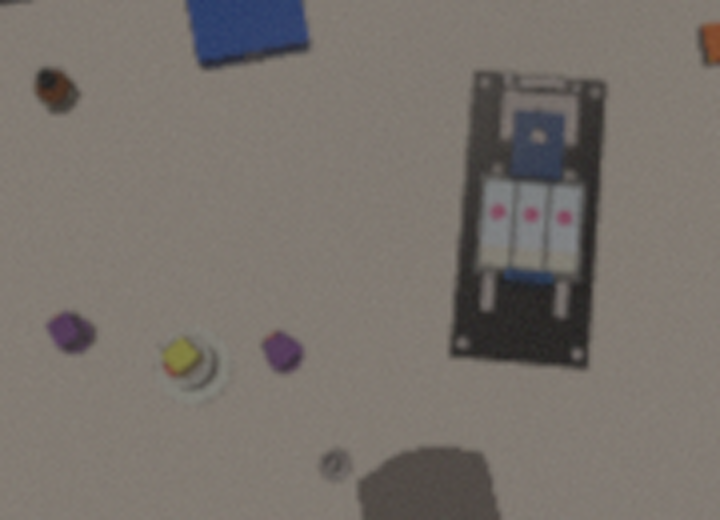

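View pics/crop2.png

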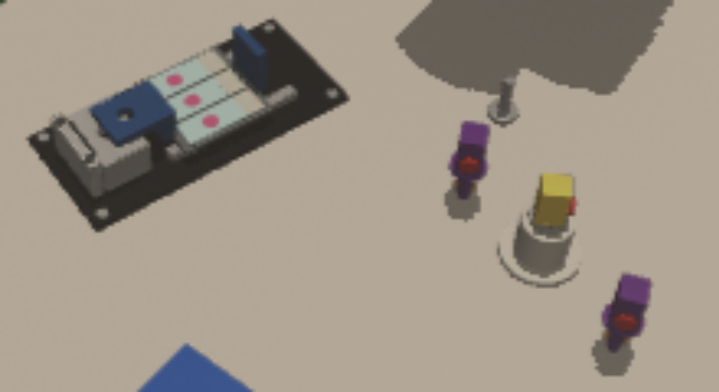

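Crops confirm it. The yellow grip with a red button in the white stand is the pin, and the two purple ones with red buttons are decoys. The stage's lug with its hole points away from the robot, and the tab is on the robot side. Next I'll move the wrist camera over the stage.

Emit:
jog_arm:
  steps:
    - {"xyz": [0.04,0.06,0.03],"delta_rot": [0,0,-5],"gripper": 1}
    - {"xyz": [0.08,0.12,0.06],"delta_rot": [0,0,-10],"gripper": 1}
    - {"xyz": [0.12,0.18,0.08],"delta_rot": [0,0,-15],"gripper": 1}
    - {"xyz": [0.16,0.24,0.09],"delta_rot": [0,0,-20],"gripper": 1}
    - {"xyz": [0.2,0.3,0.09],"delta_rot": [0,0,-25],"gripper": 1}
    - {"xyz": [0.24,0.36,0.09],"delta_rot": [0,0,-27],"gripper": 1}
    - {"xyz": [0.28,0.42,0.09],"delta_rot": [0,0,-27],"gripper": 1}
    - {"xyz": [0.32,0.49,0.09],"delta_rot": [0,0,-27],"gripper": 1}

```text
time_s: 1.1
tool_pos: [0.4629, -0.2128, 0.3281]
eef_rot: [3.142, -0.0, -0.168]
wrist_force: [1.0, -0.6, -0.5]
gripper_width: -0.0
grip_force: 0.0
```

Emit:
jog_arm:
  steps:
    - {"xyz": [0,0,0],"delta_rot": [0,0,0],"gripper": 1}
    - {"xyz": [0,0,0],"delta_rot": [0,0,0],"gripper": 1}

```text
time_s: 1.35
tool_pos: [0.462, -0.2147, 0.3279]
eef_rot: [3.142, 0.001, -0.167]
wrist_force: [-0.3, 0.7, -0.0]
gripper_width: -0.0
grip_force: 0.0
```

Run:
```python
from h import *
f,P,s=cloud("wrist"); save("w1",f); np.savez("w1",f=f,P=P)
print(s["time_s"],s["tool_pos"],s["eef_rot"],s["wrist_force"]); c=r.camera("wrist"); print(c["tool_from_camera"].round(3),c["intrinsics"])
```

```text
1.35 [ 0.46201315 -0.2147334   0.32790991] [ 3.14154818e+00  7.57111368e-04 -1.66939818e-01] [-0.26392105  0.69831204 -0.04855113]
[[-0.    -0.963 -0.271  0.068]
 [ 1.     0.    -0.001 -0.   ]
 [ 0.001 -0.271  0.963 -0.135]
 [ 0.     0.     0.     1.   ]] [[283.13042647   0.         322.48806478]
 [  0.         283.13042647 192.94018673]
 [  0.           0.           1.        ]]
```

View pics/w1.png

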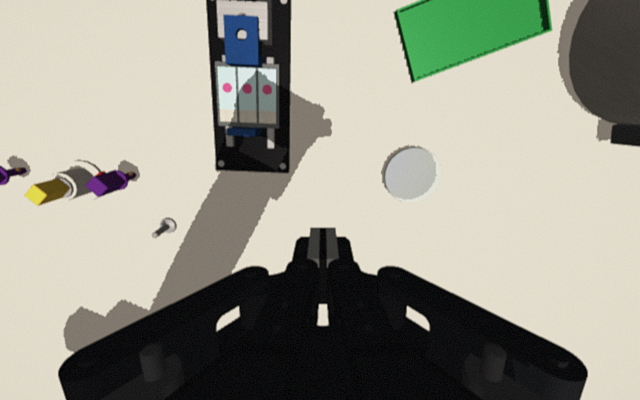

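The wrist view shows the stage at (250,90): lug hole (242,34), tab top (243,131), base corners (217,168) and (288,170). Measuring these.

```bash
cat > m.py <<'E'
from h import *
def stage(f,P):
    h=cv2.cvtColor(f,cv2.COLOR_RGB2HSV); Z=P[...,2]
    roi=np.abs(P[...,:2]-[0.59,-0.127]).max(-1)<0.17
    bl=(h[...,0]>100)&(h[...,0]<130)&(h[...,1]>120)&roi
    o={}
    for n,lo,hi in(("lug",.042,.056),("tab",.060,.072)):
        m=bl&(Z>lo)&(Z<hi); k,l,st,ce=cv2.connectedComponentsWithStats(m.astype(np.uint8))
        i=1+np.argmax(st[1:,4]); X=P[l==i]; 
        o[n]=(ce[i].round(1),st[i,4],np.median(X[:,2]).round(4),cv2.minAreaRect(X[:,:2].astype(np.float32)))
    # base: points 3..12mm
    m=roi&(Z>.002)&(Z<.012)&(h[...,2]<90); 
    o["base"]=(m.sum(),cv2.minAreaRect(P[m][:,:2].astype(np.float32)))
    return o
if __name__=="__main__":
    d=np.load("w1.npz"); 
    for k,v in stage(d["f"],d["P"]).items(): print(k,v)
    f,P=d["f"],d["P"]
    print("floor z",np.nanmedian(P[230:260,450:500,2]))
    # base edges: long sides per row
    Z=P[...,2]; h=cv2.cvtColor(f,cv2.COLOR_RGB2HSV)
    dark=h[...,2]<75
    L=[];R=[]
    for v in range(20,160,4):
        w=np.where(dark[v,195:300])[0]+195
        L.append(P[v,w[0]+1,:2]); R.append(P[v,w[-1]-1,:2])
    for E in(L,R):
        vx,vy,x,y=cv2.fitLine(np.array(E,np.float32),cv2.DIST_HUBER,0,.01,.01).ravel(); print(np.degrees(np.arctan2(vy,vx)),x,y)
    m=(h[...,0]>20)&(h[...,0]<35)&(h[...,1]>130)&(Z>.085); m[:,100:]=0; X=P[m]
    print("pin",X.mean(0),cv2.minAreaRect(X[:,:2].astype(np.float32)))
E
python3 m.py
```

```text
lug (array([241.4,  40.4]), np.int32(1514), np.float64(0.0491), ((0.6391212940216064, -0.1350630223751068), (0.04416470602154732, 0.05780570209026337), 78.1407241821289))
tab (array([241.7, 131.5]), np.int32(210), np.float64(0.0652), ((0.524003803730011, -0.11100894957780838), (0.03852711617946625, 0.009612171910703182), 80.43364715576172))
base (np.int64(5631), ((0.5793567299842834, -0.12214040011167526), (0.11948474496603012, 0.24822920560836792), 78.06783294677734))
floor z -7.75244016642529e-05
-11.937852 0.6027655 -0.069866456
0.0 0.0 0.0
pin [0.48896013 0.17628639 0.09215529] ((0.491838276386261, 0.017899125814437866), (0.027168434113264084, 0.3563188314437866), 1.1650875806808472)
```

Stage yaw is about -11.9°, and the tab top centre is at (0.524, -0.111, 0.065). I'll lower the closed fingers on the tab's -x side.

Emit:
jog_arm:
  steps:
    - {"xyz": [0.01,0.05,-0.03],"delta_rot": [0,0,-2.3],"gripper": 1}
    - {"xyz": [0.023,0.112,-0.06],"delta_rot": [0,0,-2.3],"gripper": 1}
    - {"xyz": [0.023,0.112,-0.12],"delta_rot": [0,0,-2.3],"gripper": 1}
    - {"xyz": [0.023,0.112,-0.18],"delta_rot": [0,0,-2.3],"gripper": 1}
    - {"xyz": [0.023,0.112,-0.23],"delta_rot": [0,0,-2.3],"gripper": 1}
    - {"xyz": [0.023,0.112,-0.265],"delta_rot": [0,0,-2.3],"gripper": 1}
    - {"xyz": [0.023,0.112,-0.282],"delta_rot": [0,0,-2.3],"gripper": 1}
    - {"xyz": [0.023,0.112,-0.282],"delta_rot": [0,0,-2.3],"gripper": 1}

```text
time_s: 2.45
tool_pos: [0.4847, -0.1034, 0.0457]
eef_rot: [-3.141, 0.002, -0.209]
wrist_force: [-0.7, -0.2, 0.1]
gripper_width: 0.0003
grip_force: 0.0
```

Emit:
jog_arm:
  steps:
    - {"xyz": [0.008,-0.0017,0],"gripper": 1}
    - {"xyz": [0.0157,-0.0033,0],"gripper": 1}
    - {"xyz": [0.0196,-0.0041,0],"gripper": 1}
    - {"xyz": [0.0235,-0.005,0],"gripper": 1}
    - {"xyz": [0.0274,-0.0058,0],"gripper": 1}

```text
schema error: expected keys xyz, delta_rot, gripper
```

Emit:
jog_arm:
  steps:
    - {"xyz": [0.008,-0.0017,0],"delta_rot": [0,0,0],"gripper": 1}
    - {"xyz": [0.0157,-0.0033,0],"delta_rot": [0,0,0],"gripper": 1}
    - {"xyz": [0.0196,-0.0041,0],"delta_rot": [0,0,0],"gripper": 1}
    - {"xyz": [0.0235,-0.005,0],"delta_rot": [0,0,0],"gripper": 1}
    - {"xyz": [0.0274,-0.0058,0],"delta_rot": [0,0,0],"gripper": 1}

```text
time_s: 3.08
tool_pos: [0.5124, -0.1084, 0.0462]
eef_rot: [-3.142, 0.001, -0.207]
wrist_force: [-2.1, 0.3, 1.7]
gripper_width: 0.0001
grip_force: 1.1
```

Emit:
jog_arm:
  steps:
    - {"xyz": [0.002,-0.0004,0],"delta_rot": [0,0,0],"gripper": 1}
    - {"xyz": [0.0039,-0.0008,0],"delta_rot": [0,0,0],"gripper": 1}

```text
time_s: 3.32
tool_pos: [0.5164, -0.1093, 0.0462]
eef_rot: [-3.142, 0.001, -0.208]
wrist_force: [-2.4, 0.4, 1.0]
gripper_width: 0.0
grip_force: 1.1
```

Emit:
jog_arm:
  steps:
    - {"xyz": [0.0015,-0.0003,0],"delta_rot": [0,0,0],"gripper": 1}
    - {"xyz": [0.003,-0.0006,0],"delta_rot": [0,0,0],"gripper": 1}

```text
time_s: 3.58
tool_pos: [0.5194, -0.1099, 0.0462]
eef_rot: [-3.142, 0.0, -0.208]
wrist_force: [-2.6, 0.9, 1.5]
gripper_width: 0.0001
grip_force: 1.0
```

Emit:
jog_arm:
  steps:
    - {"xyz": [0.002,-0.0004,0],"delta_rot": [0,0,0],"gripper": 1}
    - {"xyz": [0.0039,-0.0008,0],"delta_rot": [0,0,0],"gripper": 1}

```text
time_s: 3.82
tool_pos: [0.5234, -0.1107, 0.0462]
eef_rot: [-3.142, 0.0, -0.208]
wrist_force: [-1.8, -0.5, -0.2]
gripper_width: 0.0002
grip_force: 1.1
```

Emit:
jog_arm:
  steps:
    - {"xyz": [0.0015,-0.0003,0],"delta_rot": [0,0,0],"gripper": 1}
    - {"xyz": [0.003,-0.0006,0],"delta_rot": [0,0,0],"gripper": 1}

```text
time_s: 4.08
tool_pos: [0.5264, -0.1114, 0.0462]
eef_rot: [3.142, 0.0, -0.208]
wrist_force: [-2.6, -0.1, 0.4]
gripper_width: 0.0002
grip_force: 1.0
```

Emit:
jog_arm:
  steps:
    - {"xyz": [0.002,-0.0004,0],"delta_rot": [0,0,0],"gripper": 1}
    - {"xyz": [0.0039,-0.0008,0],"delta_rot": [0,0,0],"gripper": 1}

```text
time_s: 4.32
tool_pos: [0.5271, -0.1114, 0.0458]
eef_rot: [-3.141, 0.01, -0.207]
wrist_force: [-19.6, 1.5, 13.7]
gripper_width: 0.0
grip_force: 10.0
```

Emit:
jog_arm:
  steps:
    - {"xyz": [0.0015,-0.0003,0],"delta_rot": [0,0,0],"gripper": 1}
    - {"xyz": [0.003,-0.0006,0],"delta_rot": [0,0,0],"gripper": 1}

```text
time_s: 4.58
tool_pos: [0.5271, -0.1111, 0.0451]
eef_rot: [-3.141, 0.018, -0.206]
wrist_force: [-28.6, 2.9, 17.4]
gripper_width: -0.0001
grip_force: 14.7
```

Emit:
jog_arm:
  steps:
    - {"xyz": [-0.015,0.003,0],"delta_rot": [0,0,0],"gripper": 1}
    - {"xyz": [-0.05,0.01,0.03],"delta_rot": [0,0,0],"gripper": 1}
    - {"xyz": [-0.07,0.014,0.08],"delta_rot": [0,0,0],"gripper": 1}
    - {"xyz": [-0.07,0.014,0.12],"delta_rot": [0,0,0],"gripper": 1}
    - {"xyz": [-0.07,0.014,0.12],"delta_rot": [0,0,0],"gripper": 1}
    - {"xyz": [-0.07,0.014,0.12],"delta_rot": [0,0,0],"gripper": 1}

```text
time_s: 5.32
tool_pos: [0.4634, -0.0987, 0.166]
eef_rot: [-3.141, -0.0, -0.208]
wrist_force: [0.0, 0.0, -0.3]
gripper_width: 0.0003
grip_force: 0.0
```

Run:
```python
from m import *
f,P,s=cloud("wrist"); save("w2",f); np.savez("w2",f=f,P=P)
print(s["time_s"],s["tool_pos"],s["eef_rot"],s["wrist_force"])
for k,v in stage(f,P).items(): print(k,v)
```

```text
5.325 [ 0.46340086 -0.09867858  0.16598653] [-3.14141686e+00 -4.02702648e-04 -2.07581406e-01] [ 0.04673536  0.00381353 -0.32786761]
lug (array([322., 104.]), np.int32(45), np.float64(0.0486), ((0.5379406809806824, -0.11324101686477661), (0.037515509873628616, 6.70035369694233e-05), 77.90741729736328))
tab (array([321.6,  97.1]), np.int32(643), np.float64(0.0652), ((0.5425911545753479, -0.11441650986671448), (0.039763763546943665, 0.009143641218543053), 78.14383697509766))
base (np.int64(10534), ((0.5432985424995422, -0.11399715393781662), (0.11918699741363525, 0.17282572388648987), 77.88040924072266))
```

View pics/w2.png

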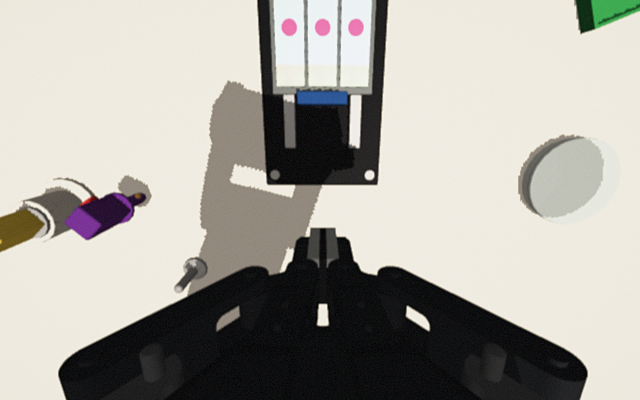

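The tab is now at (0.5426, -0.1144), so it has moved 19 mm. The plunger's resistance wasn't clear, though, and the last push read 28 N, because I sent two steps at once. Before going on I'll look straight down the lug hole to see whether the carriage is home.

Emit:
jog_arm:
  steps:
    - {"xyz": [0.05,-0.01,-0.01],"delta_rot": [0,0,0],"gripper": 1}
    - {"xyz": [0.1,-0.02,-0.03],"delta_rot": [0,0,0],"gripper": 1}
    - {"xyz": [0.135,-0.0275,-0.05],"delta_rot": [0,0,0],"gripper": 1}
    - {"xyz": [0.135,-0.0275,-0.05],"delta_rot": [0,0,0],"gripper": 1}
    - {"xyz": [0.135,-0.0275,-0.05],"delta_rot": [0,0,0],"gripper": 1}

```text
time_s: 6.0
tool_pos: [0.5973, -0.1258, 0.115]
eef_rot: [-3.141, 0.003, -0.207]
wrist_force: [-1.0, 0.2, -0.1]
gripper_width: -0.0001
grip_force: 0.0
```

Run:
```python
from m import *
f,P,s=cloud("wrist"); np.savez("w3",f=f,P=P)
save("w3",cv2.resize(f[20:200,200:440],(800,600),interpolation=cv2.INTER_CUBIC))
print(s["time_s"],s["tool_pos"],s["eef_rot"])
print(stage(f,P)["lug"])
# tab centre to base rear edge along stage x (from w2)
d=np.load("w2.npz"); Q=d["P"]; h=cv2.cvtColor(d["f"],cv2.COLOR_RGB2HSV)
u=np.array([.9785,-.2062]); m=(Q[...,2]>.003)&(Q[...,2]<.012)&(h[...,2]<90)&(np.abs(Q[...,:2]-[.55,-.115]).max(-1)<.2)
t=Q[m][:,:2]@u; print("rear",np.percentile(t,[0,.2,1]),"tab",np.array([.5426,-.1144])@u)
for c in range(200,441,20): print(c,[f"{x*1000:.0f}" for x in P[40:180:6,c,2]]) if c in(320,) else None
```

```text
6.0 [ 0.59733566 -0.12584385  0.1150085 ] [-3.14105254e+00  2.57829163e-03 -2.07492514e-01]Traceback (most recent call last):
  File "<stdin>", line 5, in <module>
  File "m.py", line 9, in stage
    i=1+np.argmax(st[1:,4]); X=P[l==i];
        ~~~~~~~~~^^^^^^^^^^
    return _wrapfunc(a, 'argmax', axis=axis, out=out, **kwds)
    return bound(*args, **kwds)
ValueError: attempt to get argmax of an empty sequence
```

View pics/w3.png

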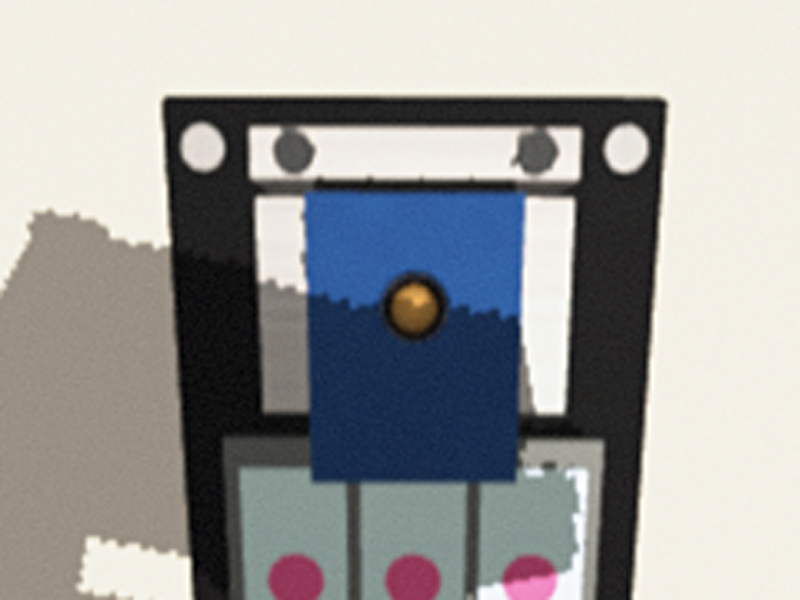

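The hole at crop (415,308), image (324,112), shows the brass plunger concentric inside it, and the lug front edge is at the stop at crop row 185. I'll check it numerically.

Run:
```python
from h import *
d=np.load("w3.npz"); f,P=d["f"],d["P"]; h=cv2.cvtColor(f,cv2.COLOR_RGB2HSV)
np.set_printoptions(linewidth=200)
print("z col300",(P[66:130,300,2]*1000).round(0)[::2]); print("z col324",(P[66:130:2,324,2]*1000).round(0))
w=slice(95,130),slice(305,345)
br=(h[w][...,0]<28)&(h[w][...,0]>8)&(h[w][...,1]>110)&(h[w][...,2]>70)
nb=~((h[w][...,0]>100)&(h[w][...,0]<130)&(h[w][...,1]>120))
for n,m in(("brass",br),("hole",nb)):
    k,l,st,ce=cv2.connectedComponentsWithStats(m.astype(np.uint8)); i=1+np.argmax(st[1:,4]); print(n,ce[i]+[305,95],st[i])
T=P[w]; ring=cv2.dilate(nb.astype(np.uint8),np.ones((9,9)))>0; X=T[ring&~nb]; print("lug ring z",np.nanmedian(X[:,2]),"center",(X[:,:2].max(0)+X[:,:2].min(0))/2, np.nanmean(X,0))
print("brass pos",np.nanmedian(T[br],0))
L=(P[...,2]>.045)&(P[...,2]<.053)&(h[...,0]>100)&(h[...,0]<130)&(h[...,1]>120); print("lug",cv2.minAreaRect(P[L][:,:2].astype(np.float32)))
d=np.load("w2.npz"); Q=d["P"]; g=cv2.cvtColor(d["f"],cv2.COLOR_RGB2HSV)
u=np.array([.9785,-.2062]); m=(Q[...,2]>.003)&(Q[...,2]<.012)&(g[...,2]<90)&(np.abs(Q[...,:2]-[.55,-.115]).max(-1)<.2)
t=Q[m][:,:2]@u; print("rear",np.percentile(t,[0,.2,1]),"tab",np.array([.5426,-.1144])@u)
```

```text
z col300 [47. 48. 48. 48. 49. 47. 49. 50. 49. 50. 49. 49. 50. 49. 49. 50. 49. 50. 48. 49. 50. 50. 49. 50. 49. 48. 50. 49. 48. 49. 49. 50.]
z col324 [47. 48. 48. 46. 46. 48. 50. 50. 49. 49. 49. 49. 50. 49. 49. 50. 49. 49.  6.  5. 16. 19. 20. 19. 19. 19. 17.  5. 45. 49. 50. 50.]
brass [323.73648649 111.56081081] [ 13  10  13  14 148]
hole [323.72699387 112.00613497] [  9   7  20  21 326]
lug ring z 0.04913077699850836 center [nan nan] [ 0.66473033 -0.14033215  0.04889306]
brass pos [ 0.66503423 -0.1405326   0.01756177]
lug ((0.6583817601203918, -0.13928979635238647), (0.04375288635492325, 0.05819479376077652), 77.62771606445312)
rear [0.35597238 0.36855134 0.46908394] tab 0.55452338
```

The hole and plunger are concentric within about 0.3 mm and there is no gap to the stop, so the carriage is home. The hole is at (0.6648, -0.1404). Next I'll view the pin from above.

Emit:
jog_arm:
  steps:
    - {"xyz": [-0.01,0.02,0.045],"delta_rot": [0,0,10],"gripper": 0.3}
    - {"xyz": [-0.03,0.06,0.075],"delta_rot": [0,0,20],"gripper": 0.3}
    - {"xyz": [-0.06,0.11,0.075],"delta_rot": [0,0,30],"gripper": 0.3}
    - {"xyz": [-0.09,0.16,0.075],"delta_rot": [0,0,40],"gripper": 0.3}
    - {"xyz": [-0.12,0.21,0.07],"delta_rot": [0,0,50],"gripper": 0.3}
    - {"xyz": [-0.156,0.258,0.065],"delta_rot": [0,0,57],"gripper": 0.3}
    - {"xyz": [-0.156,0.258,0.065],"delta_rot": [0,0,57],"gripper": 0.3}
    - {"xyz": [-0.156,0.258,0.065],"delta_rot": [0,0,57],"gripper": 0.3}

```text
time_s: 7.05
tool_pos: [0.4423, 0.1317, 0.1821]
eef_rot: [3.14, -0.001, 0.787]
wrist_force: [0.4, -0.2, 0.6]
gripper_width: 0.0598
grip_force: 0.0
```

Run:
```python
from h import *
f,P,s=cloud("wrist"); np.savez("w4",f=f,P=P); save("w4",f)
print(s["time_s"],s["tool_pos"],s["eef_rot"],s["gripper_width"])
h=cv2.cvtColor(f,cv2.COLOR_RGB2HSV); Z=P[...,2]; near=np.linalg.norm(P[...,:2]-[.489,.18],axis=-1)<.06
m=(h[...,0]>18)&(h[...,0]<36)&(h[...,1]>100)&(Z>.082)&(Z<.096)&near; X=P[m]; print("grip",m.sum(),np.median(X[:,2]),cv2.minAreaRect(X[:,:2].astype(np.float32)))
m=((h[...,0]<8)|(h[...,0]>172))&(h[...,1]>120)&near; print("red",m.sum(),np.nanmedian(P[m],0))
```

```text
7.05 [0.44229519 0.13166    0.18212115] [ 3.13994374e+00 -1.40026435e-03  7.87302762e-01] 0.059774500778196696
grip 864 0.08902565601934766 ((0.48982951045036316, 0.18088969588279724), (0.021633295342326164, 0.02390562742948532), 27.052398681640625)
red 94 [0.48172416 0.19346829 0.07249865]
```

View pics/w4.png

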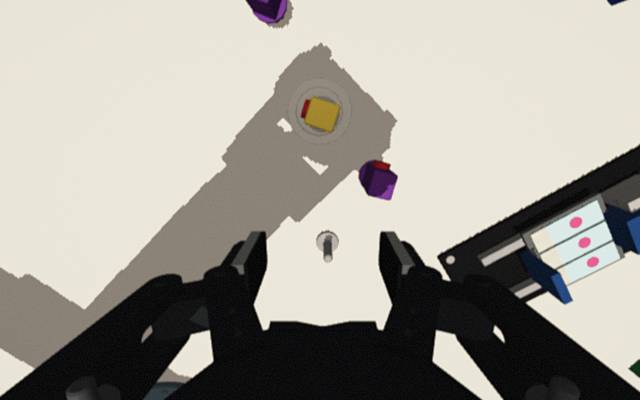

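The pin's yellow grip is at (322,113) with its red button at (306,108), and the purple decoy is beside it at (378,180). Pin axis is at (0.4898, 0.1809), pin x at about 27°. I'll grasp it along pin y.

Emit:
jog_arm:
  steps:
    - {"xyz": [0.024,0.025,0],"delta_rot": [0,0,-9],"gripper": 0.3}
    - {"xyz": [0.0475,0.0492,0],"delta_rot": [0,0,-18],"gripper": 0.3}
    - {"xyz": [0.0475,0.0492,-0.01],"delta_rot": [0,0,-18],"gripper": 0.3}
    - {"xyz": [0.0475,0.0492,-0.05],"delta_rot": [0,0,-18],"gripper": 0.3}
    - {"xyz": [0.0475,0.0492,-0.09],"delta_rot": [0,0,-18],"gripper": 0.3}
    - {"xyz": [0.0475,0.0492,-0.115],"delta_rot": [0,0,-18],"gripper": 0.3}
    - {"xyz": [0.0475,0.0492,-0.122],"delta_rot": [0,0,-18],"gripper": 0.3}
    - {"xyz": [0.0475,0.0492,-0.122],"delta_rot": [0,0,-18],"gripper": 0.3}

```text
time_s: 8.1
tool_pos: [0.49, 0.1802, 0.0594]
eef_rot: [3.142, 0.0, 0.472]
wrist_force: [0.2, -0.1, -0.4]
gripper_width: 0.0601
grip_force: 0.0
```

Emit:
jog_arm:
  steps:
    - {"xyz": [0,0.0005,0],"delta_rot": [0,0,0],"gripper": 0.6}
    - {"xyz": [0,0.0005,0],"delta_rot": [0,0,0],"gripper": 1}
    - {"xyz": [0,0.0005,0],"delta_rot": [0,0,0],"gripper": 1}
    - {"xyz": [0,0.0005,0],"delta_rot": [0,0,0],"gripper": 1}
    - {"xyz": [0,0.0005,0],"delta_rot": [0,0,0],"gripper": 1}
    - {"xyz": [0,0.0005,0],"delta_rot": [0,0,0],"gripper": 1}
  squeeze: 35

```text
time_s: 8.85
tool_pos: [0.4913, 0.182, 0.0609]
eef_rot: [3.141, -0.004, 0.473]
wrist_force: [0.2, 0.6, 6.2]
gripper_width: 0.0237
grip_force: 38.6
```

Emit:
jog_arm:
  steps:
    - {"xyz": [0,0,0.01],"delta_rot": [0,0,0],"gripper": 1}
    - {"xyz": [0,0,0.03],"delta_rot": [0,0,0],"gripper": 1}
    - {"xyz": [0,0,0.07],"delta_rot": [0,0,0],"gripper": 1}
    - {"xyz": [0,0,0.1],"delta_rot": [0,0,0],"gripper": 1}
    - {"xyz": [0,0,0.1],"delta_rot": [0,0,0],"gripper": 1}
    - {"xyz": [0,0,0.1],"delta_rot": [0,0,0],"gripper": 1}

```text
time_s: 9.6
tool_pos: [0.4887, 0.1813, 0.158]
eef_rot: [-3.141, 0.002, 0.473]
wrist_force: [0.2, -0.2, -2.0]
gripper_width: 0.0235
grip_force: 37.7
```

Run:
```python
from h import *
f,P,s=cloud("wrist"); np.savez("w5",f=f,P=P); save("w5",cv2.resize(f[150:350,200:450],(750,600)))
print(s["time_s"],s["tool_pos"],s["eef_rot"],s["gripper_width"],s["grip_force"],s["wrist_force"],s["wrist_torque"])
```

```text
9.6 [0.48873387 0.18134268 0.15795771] [-3.14072050e+00  2.20884472e-03  4.73113434e-01] 0.023491053733951158 37.6646389067173 [ 0.20587198 -0.23773159 -1.99997547] [-0.051445   -0.00972143  0.01854694]
```

View pics/w5.png

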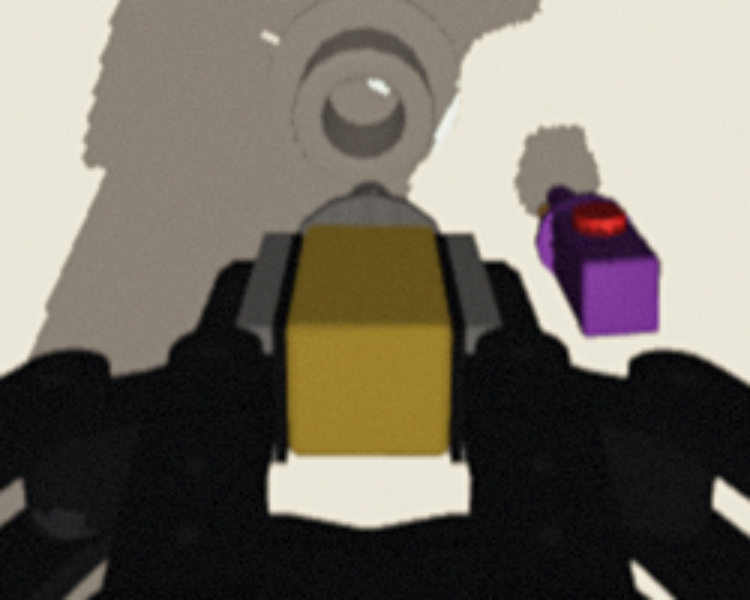

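The pin is held upright with its button flush (24 mm opening), and the flange and tip show at crop (370,200). I'll measure where it sits in the tool frame.

Run:
```python
from h import *
from scipy.spatial.transform import Rotation as R
d=np.load("w5.npz"); f,P=d["f"],d["P"]; h=cv2.cvtColor(f,cv2.COLOR_RGB2HSV)
s=r.observe(); M=R.from_euler("xyz",s["eef_rot"]).as_matrix(); Q=(P-s["tool_pos"])@M
m=(h[...,0]>15)&(h[...,0]<36)&(h[...,1]>120); m[:220]=0; m[:,:285]=0; m[:,360:]=0
X=Q[m]; zt=np.nanpercentile(X[:,2],3); print("n",m.sum(),"top z tool",zt)
T=X[X[:,2]<zt+.0025]; print("top x",np.percentile(T[:,0],[1,50,99]),"y",np.percentile(T[:,1],[1,50,99]))
F=X[X[:,2]>zt+.006]; print("front x",np.median(F[:,0]),"slope dx/dz",np.polyfit(F[:,2],F[:,0],1),"dx/dy",np.polyfit(F[:,1],F[:,0],1)[0])
print("y by z",[(round(a,3),np.percentile(F[np.abs(F[:,2]-a)<.002][:,1],[2,98]).round(4)) for a in np.arange(zt+.008,zt+.036,.008)], "zmax",np.nanmax(F[:,2]))
for v in range(205,226): 
    q=Q[v,322]; print(v,f[v,322],q.round(4))
```

```text
n 4045 top z tool -0.02969358775720998
top x [-0.01030109  0.00071173  0.01074828] y [-0.01218968 -0.00022254  0.01130771]
front x 0.010475618501262536 slope dx/dz [-0.00114886  0.01043639] dx/dy -0.0027953707791730504
y by z [(np.float64(-0.022), array([-0.0122,  0.0112])), (np.float64(-0.014), array([-0.0114,  0.0111])), (np.float64(-0.006), array([-0.0122,  0.0111])), (np.float64(0.002), array([-0.0122,  0.0113]))] zmax 0.008785019268639322
205 [144 133 123] [-0.0122 -0.001   0.1124]
206 [141 130 120] [-0.0132 -0.001   0.1126]
207 [137 131 120] [-0.0143 -0.001   0.1132]
208 [139 129 118] [-0.0151 -0.001   0.1125]
209 [134 126 114] [-0.016  -0.001   0.1125]
210 [106 100  94] [ 0.004  -0.0008  0.0519]
211 [70 68 65] [ 0.0054 -0.0008  0.0455]
212 [59 56 55] [ 0.0054 -0.0008  0.0435]
213 [62 62 58] [ 0.0153 -0.0007  0.0138]
214 [68 67 64] [ 0.0153 -0.0007  0.0124]
215 [88 85 82] [ 0.0152 -0.0007  0.011 ]
216 [98 94 93] [ 0.0142 -0.0007  0.012 ]
217 [98 95 91] [ 0.0136 -0.0007  0.0121]
218 [97 94 90] [ 0.0133 -0.0007  0.0115]
219 [98 95 90] [ 0.0129 -0.0007  0.0108]
220 [99 95 90] [ 0.0118 -0.0007  0.0121]
221 [96 95 91] [ 0.0116 -0.0007  0.0112]
222 [102  98  95] [ 0.0112 -0.0007  0.0106]
223 [103 101  96] [ 0.0104 -0.0007  0.0112]
224 [101  94  81] [ 0.0096 -0.0007  0.0117]
225 [97 86 52] [ 0.0105 -0.0007  0.008 ]
```

The pin axis is within 0.5 mm of the TCP with no tilt, and the flange underside is 14.3 mm below the TCP. I'll carry it to just above the hole at stage yaw, so the camera bias cancels.

Emit:
jog_arm:
  steps:
    - {"xyz": [0.01,-0.02,0.02],"delta_rot": [0,0,-5],"gripper": 1}
    - {"xyz": [0.035,-0.065,0.025],"delta_rot": [0,0,-11],"gripper": 1}
    - {"xyz": [0.06,-0.11,0.025],"delta_rot": [0,0,-17],"gripper": 1}
    - {"xyz": [0.085,-0.155,0.025],"delta_rot": [0,0,-23],"gripper": 1}
    - {"xyz": [0.11,-0.2,0.02],"delta_rot": [0,0,-29],"gripper": 1}
    - {"xyz": [0.14,-0.25,0.01],"delta_rot": [0,0,-35],"gripper": 1}
    - {"xyz": [0.165,-0.3,0],"delta_rot": [0,0,-39],"gripper": 1}
    - {"xyz": [0.176,-0.322,0],"delta_rot": [0,0,-39],"gripper": 1}

```text
time_s: 10.65
tool_pos: [0.665, -0.1429, 0.1554]
eef_rot: [-3.141, 0.005, -0.21]
wrist_force: [0.2, 0.6, -1.9]
gripper_width: 0.0234
grip_force: 37.7
```

Emit:
jog_arm:
  steps:
    - {"xyz": [0,0,-0.025],"delta_rot": [0,0,0],"gripper": 1}
    - {"xyz": [0,0,-0.035],"delta_rot": [0,0,0],"gripper": 1}
    - {"xyz": [0,0,-0.035],"delta_rot": [0,0,0],"gripper": 1}
    - {"xyz": [0,0,-0.035],"delta_rot": [0,0,0],"gripper": 1}

```text
time_s: 11.15
tool_pos: [0.6661, -0.1402, 0.1249]
eef_rot: [3.142, -0.001, -0.207]
wrist_force: [-0.5, -0.8, -1.7]
gripper_width: 0.0235
grip_force: 37.6
```

Run:
```python
from h import *
f,P,s=cloud("wrist"); np.savez("w6",f=f,P=P); save("w6",cv2.resize(f[130:330,200:450],(750,600)))
print(s["time_s"],s["tool_pos"],s["eef_rot"],s["gripper_width"],s["grip_force"],s["wrist_force"],s["wrist_torque"])
```

```text
11.15 [ 0.66606745 -0.14022173  0.12485864] [ 3.14150202e+00 -7.35812583e-04 -2.06998750e-01] 0.023514841906525037 37.64289736747742 [-0.48755738 -0.77039011 -1.72468513] [-0.05107436 -0.0238675   0.02513346]
```

View pics/w6.png

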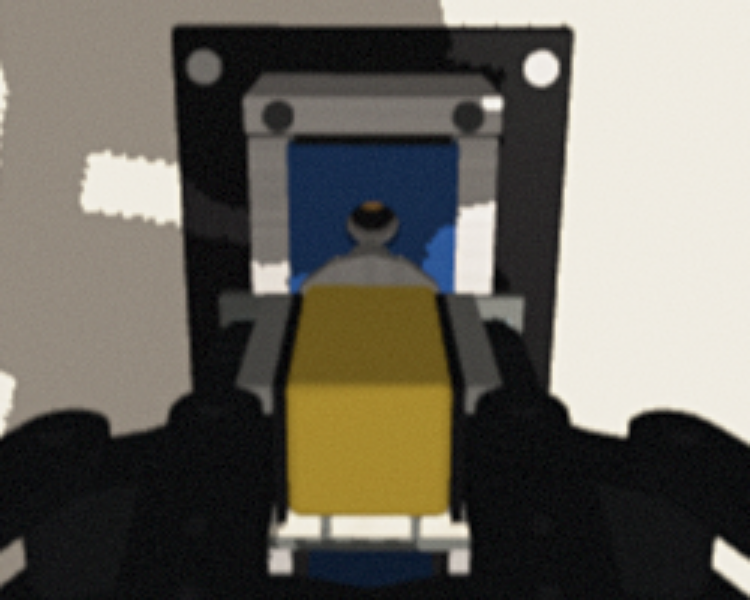

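The carriage is still against the stop, and the pin tip at crop (373,240) is in line with the hole at (373,222). I'll make a small correction and start the descent.

Emit:
jog_arm:
  steps:
    - {"xyz": [-0.001,-0.0005,-0.01],"delta_rot": [0,0,0],"gripper": 1}
    - {"xyz": [-0.001,-0.0005,-0.018],"delta_rot": [0,0,0],"gripper": 1}
    - {"xyz": [-0.001,-0.0005,-0.021],"delta_rot": [0,0,0],"gripper": 1}
    - {"xyz": [-0.001,-0.0005,-0.021],"delta_rot": [0,0,0],"gripper": 1}
    - {"xyz": [-0.001,-0.0005,-0.021],"delta_rot": [0,0,0],"gripper": 1}

```text
time_s: 11.82
tool_pos: [0.665, -0.1412, 0.1036]
eef_rot: [3.142, -0.001, -0.208]
wrist_force: [-0.8, -0.0, -0.3]
gripper_width: 0.0237
grip_force: 37.7
```

Emit:
jog_arm:
  steps:
    - {"xyz": [0,0.0003,-0.002],"delta_rot": [0,0,0],"gripper": 1}
    - {"xyz": [0,0.0003,-0.004],"delta_rot": [0,0,0],"gripper": 1}
    - {"xyz": [0,0.0003,-0.006],"delta_rot": [0,0,0],"gripper": 1}
    - {"xyz": [0,0.0003,-0.006],"delta_rot": [0,0,0],"gripper": 1}

```text
time_s: 12.32
tool_pos: [0.6648, -0.1407, 0.0971]
eef_rot: [-3.142, 0.0, -0.208]
wrist_force: [-0.4, -0.4, -1.4]
gripper_width: 0.024
grip_force: 37.7
```

In the lug hole with no contact force. Continuing.

Emit:
jog_arm:
  steps:
    - {"xyz": [0,0,-0.002],"delta_rot": [0,0,0],"gripper": 1}
    - {"xyz": [0,0,-0.004],"delta_rot": [0,0,0],"gripper": 1}
    - {"xyz": [0,0,-0.006],"delta_rot": [0,0,0],"gripper": 1}
    - {"xyz": [0,0,-0.006],"delta_rot": [0,0,0],"gripper": 1}

```text
time_s: 12.82
tool_pos: [0.6649, -0.1408, 0.0912]
eef_rot: [-3.142, -0.0, -0.208]
wrist_force: [1.4, -0.6, -1.3]
gripper_width: 0.0237
grip_force: 37.7
```

Emit:
jog_arm:
  steps:
    - {"xyz": [0,0,-0.002],"delta_rot": [0,0,0],"gripper": 1}
    - {"xyz": [0,0,-0.004],"delta_rot": [0,0,0],"gripper": 1}
    - {"xyz": [0,0,-0.006],"delta_rot": [0,0,0],"gripper": 1}
    - {"xyz": [0,0,-0.008],"delta_rot": [0,0,0],"gripper": 1}
    - {"xyz": [0,0,-0.008],"delta_rot": [0,0,0],"gripper": 1}

```text
time_s: 13.45
tool_pos: [0.6649, -0.1408, 0.0831]
eef_rot: [-3.142, -0.0, -0.208]
wrist_force: [1.4, -0.1, -1.0]
gripper_width: 0.0232
grip_force: 37.7
```

Emit:
jog_arm:
  steps:
    - {"xyz": [0,0,-0.003],"delta_rot": [0,0,0],"gripper": 1}
    - {"xyz": [0,0,-0.006],"delta_rot": [0,0,0],"gripper": 1}
    - {"xyz": [0,0,-0.009],"delta_rot": [0,0,0],"gripper": 1}
    - {"xyz": [0,0,-0.012],"delta_rot": [0,0,0],"gripper": 1}
    - {"xyz": [0,0,-0.012],"delta_rot": [0,0,0],"gripper": 1}

```text
time_s: 14.08
tool_pos: [0.6649, -0.1408, 0.0713]
eef_rot: [3.142, -0.0, -0.208]
wrist_force: [2.6, -0.4, -0.8]
gripper_width: 0.0234
grip_force: 37.7
```

Emit:
jog_arm:
  steps:
    - {"xyz": [0.0004,0,-0.002],"delta_rot": [0,0,0],"gripper": 1}
    - {"xyz": [0.0004,0,-0.004],"delta_rot": [0,0,0],"gripper": 1}
    - {"xyz": [0.0004,0,-0.006],"delta_rot": [0,0,0],"gripper": 1}
    - {"xyz": [0.0004,0,-0.006],"delta_rot": [0,0,0],"gripper": 1}

```text
time_s: 14.58
tool_pos: [0.6652, -0.1408, 0.0655]
eef_rot: [3.142, 0.0, -0.208]
wrist_force: [0.3, 0.2, 3.1]
gripper_width: 0.0232
grip_force: 38.4
```

Emit:
jog_arm:
  steps:
    - {"xyz": [0,0,-0.001],"delta_rot": [0,0,0],"gripper": 1}
    - {"xyz": [0,0,-0.002],"delta_rot": [0,0,0],"gripper": 1}
    - {"xyz": [0,0,-0.002],"delta_rot": [0,0,0],"gripper": 1}

```text
time_s: 14.95
tool_pos: [0.6665, -0.1412, 0.065]
eef_rot: [3.141, -0.003, -0.208]
wrist_force: [-0.2, 1.1, 6.5]
gripper_width: 0.0236
grip_force: 38.8
```

Emit:
jog_arm:
  steps:
    - {"xyz": [0,0,-0.001],"delta_rot": [0,0,0],"gripper": 1}
    - {"xyz": [0,0,-0.001],"delta_rot": [0,0,0],"gripper": 1}

```text
time_s: 15.2
tool_pos: [0.6669, -0.1414, 0.0649]
eef_rot: [3.141, -0.004, -0.208]
wrist_force: [1.1, 0.7, 11.5]
gripper_width: 0.0237
grip_force: 39.4
```

Run:
```python
from h import *
f,P,s=cloud("wrist"); h=cv2.cvtColor(f,cv2.COLOR_RGB2HSV)
m=(h[...,0]>15)&(h[...,0]<36)&(h[...,1]>120); m[:220]=0; m[:,:285]=0; m[:,360:]=0
Z=P[...,2][m]; T=P[m][Z>np.nanpercentile(Z,97)-.003]; print("top z",np.median(T[:,2]),"xy",np.median(T[:,:2],0)); print(s["tool_pos"],s["wrist_force"])
print("flange/lug col322 z",[(v,round(float(P[v,322,2])*1000,1)) for v in range(195,232,2)])
b=(h[...,0]>100)&(h[...,0]<130)&(h[...,1]>120)&(P[...,2]>.04)&(P[...,2]<.056); b[215:]=0; print("lug z",np.median(P[b][:,2]),b.sum())
```

```text
top z 0.09305425192962621 xy [ 0.6672309  -0.14100279]
[ 0.6668861  -0.14144356  0.06490417] [ 1.11537733  0.69109376 11.53489343]
flange/lug col322 z [(195, 46.7), (197, 47.6), (199, 48.0), (201, 47.6), (203, 47.0), (205, 48.6), (207, 48.8), (209, 49.1), (211, 48.8), (213, 51.0), (215, 53.2), (217, 53.3), (219, 52.7), (221, 53.2), (223, 52.6), (225, 56.7), (227, 59.5), (229, 61.5), (231, 64.4)]
lug z 0.04917923706588789 879
```

The grip top reads 93.05 mm, which is exactly 49 + 44, and the flange is on the lug with 11.5 N. Holding down while I release.

Emit:
jog_arm:
  steps:
    - {"xyz": [0,0,0],"delta_rot": [0,0,0],"gripper": 0.4}
    - {"xyz": [0,0,0],"delta_rot": [0,0,0],"gripper": 0.3}
    - {"xyz": [0,0,0],"delta_rot": [0,0,0],"gripper": 0.3}
    - {"xyz": [0,0,0],"delta_rot": [0,0,0],"gripper": 0.3}

```text
time_s: 15.75
tool_pos: [0.6649, -0.1407, 0.0618]
eef_rot: [-3.142, 0.001, -0.208]
wrist_force: [-0.1, 0.0, 0.1]
gripper_width: 0.0594
grip_force: 0.0
```

Emit:
jog_arm:
  steps:
    - {"xyz": [0,0,0.01],"delta_rot": [0,0,0],"gripper": 0.3}
    - {"xyz": [0,0,0.04],"delta_rot": [0,0,0],"gripper": 0.3}
    - {"xyz": [-0.01,0,0.08],"delta_rot": [0,0,0],"gripper": 0.3}
    - {"xyz": [-0.04,0.008,0.11],"delta_rot": [0,0,0],"gripper": 0.3}
    - {"xyz": [-0.067,0.014,0.12],"delta_rot": [0,0,0],"gripper": 0.3}
    - {"xyz": [-0.067,0.014,0.12],"delta_rot": [0,0,0],"gripper": 0.3}
    - {"xyz": [-0.067,0.014,0.12],"delta_rot": [0,0,0],"gripper": 0.3}

```text
time_s: 16.62
tool_pos: [0.5986, -0.1269, 0.1824]
eef_rot: [3.142, -0.001, -0.208]
wrist_force: [-0.3, 0.4, -0.3]
gripper_width: 0.0599
grip_force: 0.0
```

Run:
```python
from h import *
f,P,s=cloud("wrist"); save("w7",cv2.resize(f[20:200,200:440],(800,600)))
h=cv2.cvtColor(f,cv2.COLOR_RGB2HSV); near=np.linalg.norm(P[...,:2]-[.665,-.1405],axis=-1)<.06
m=(h[...,0]>15)&(h[...,0]<36)&(h[...,1]>120)&near&(P[...,2]>.085); X=P[m]; print(np.median(X[:,2]),cv2.minAreaRect(X[:,:2].astype(np.float32)))
m=((h[...,0]<8)|(h[...,0]>172))&(h[...,1]>120)&near&(P[...,2]>.055); print("red",m.sum(),np.nanmedian(P[m],0))
b=(h[...,0]>100)&(h[...,0]<130)&(h[...,1]>120)&near&(P[...,2]>.04)&(P[...,2]<.056); print(cv2.minAreaRect(P[b][:,:2].astype(np.float32)))
print(s["time_s"],s["tool_pos"],s["wrist_force"])
```

```text
0.09537555195176618 ((0.6419179439544678, -0.1393297016620636), (0.04384111240506172, 0.06852363049983978), 65.53028106689453)
red 102 [ 0.66804907 -0.12756698  0.0786057 ]
((0.6585648655891418, -0.13911683857440948), (0.04400412738323212, 0.05825477093458176), 77.95800018310547)
16.625 [ 0.59864297 -0.12694668  0.18242394] [-0.32549524  0.36673836 -0.28644569]
```

View pics/w7.png

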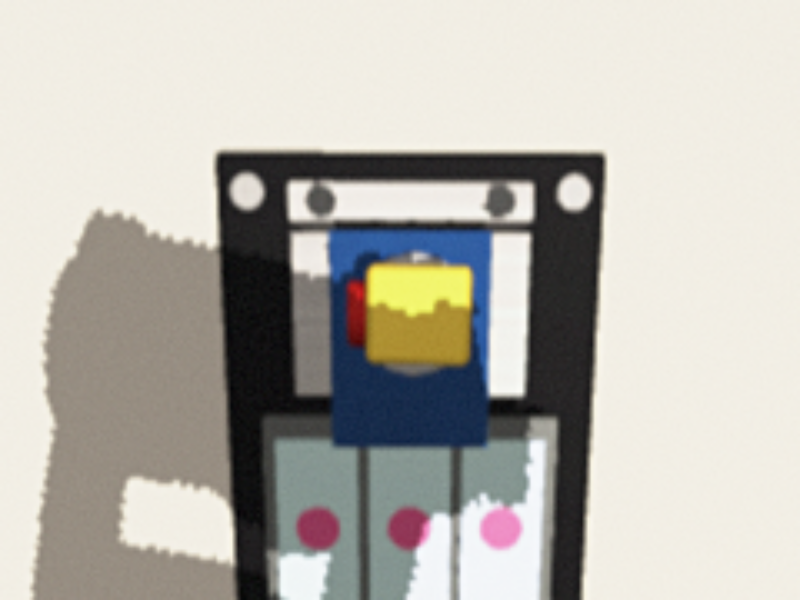

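The pin stands in the hole at crop (418,315) with its red button sprung out at (357,313). The grip top is at 95.4 mm, so the plunger lifted it about 2 mm on to its lock balls, and the carriage is still home. Handing in.

```bash
python3 -c "
from plant import r
print(r.sign_off())"
```

```text
the job is handed in; nothing more can be done
None
```

The carriage is home and the ball-lock pin is locked through both holes, handed in at about 17 s, but the wrist read about 29 N along the push (33 N in all) at the end of the carriage push, over your 25 N limit for the stop.

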